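# Refit the filter stack of a solder-fume extractor

## Task

The bench fume extractor stands with its hood off: rebuild its filter on the centre tube. Slide on the pleated cartridge, then the stepped steel end plate with its step upwards, then the black clamp cap: its slot goes down over the T-head, and it is pressed down against the sprung seat until it bottoms on the tube, turned clockwise (seen from above) until its ridges have passed under the T-head, and let up so that the T-head rests locked in the pockets. Never press or force anything of it with more than 30 N, let go of everything, and leave the other things on the desk where they are.

Things in the scene. Friction and masses are not known exactly. Their poses are not given: they have to be found in the camera images.
- extractor: the extractor's grey steel fan housing, 180 (x) x 150 (y) x 50 mm high, fixed to the desk. Origin: centre of its underside, at desk level; z up. From its middle, on this z axis, stands an upright slotted aluminium tube, 28 mm in diameter, with a steel T-head on top, and round its foot a black rubber seat. The tube is on a screw stem, set up to 5 mm higher or lower each time
- filter_axis (a point): centre of the top of the free seat, on the tube's axis, 70 mm above the desk, with the extractor's axes (the point stays there when the seat moves). The seat, 72 mm across, is sprung: it yields from 6 N, 0.4 N per mm more, over 15 mm. The bare stack puts the undersides at 70 (cartridge), 110 (end plate) and 130 mm (cap) above the desk; clamped, all are 1 to 11 mm lower, as the tube is set
- t_head_line (a point): a point on the tube's axis 132 mm above the desk, with the extractor's axes. The T-head's centre lies up to 5 mm above or below it, unknown until felt. T-head: a level bar 26 mm long (along this x axis), 6 mm thick, round on top and at its ends, flat underneath, on a 7 mm neck. The neck stands on the tube's flat shoulder, 8.2 mm under the bar's underside; the tube's top 3 mm taper from 28 to 23 mm
- cartridge: pleated filter cartridge, a white paper ring between two black end rims, 66 mm outside diameter, 40 mm high, bore 30.5 mm, 0.14 to 0.23 kg, standing upright. Origin: centre of the underside; z up along its axis. It goes on first
- end_plate: steel end plate, a stepped ring: flange 66 mm diameter and 6 mm thick, on it a step of 52 mm diameter up to 20 mm; bore 30.5 mm, about 0.08 kg. Origin: centre of the underside of the flange; z up, through the step. It lies step upwards. It goes on second
- cap: black clamp cap, a knurled round cup: rim 62 mm outside, 48 mm inside, 18 mm high, open at the top, with a slotted 5 mm floor; about 0.08 kg. Origin: centre of the underside; z up, x along the slot. It lies open side up, and goes on so
- cap_slot (a point): centre of the cap's slot, on top of the floor, 5 mm above the cap's underside; the point has the cap's axes. The slot, 29.5 x 9.5 mm, long side along x, lets the T-head through when aligned. Pressed down (4 to 9 N for the spring) the floor meets the tube's solid shoulder; there, or up to 0.7 mm higher, the ridges clear the bar and the cap turns. Locked, it stands 3.2 mm above the shoulder
- cap_pocket (a point): one of the cap's two pockets (its twin is across the axis), on top of the floor, 11 mm from the axis, 77 deg counter-clockwise (from above) of the slot's +x end. Between slot and pocket, at 37 deg, stands a ridge 2.5 mm high; beyond the pocket a stop 6 mm high. Turning the cap 77 deg clockwise (66 to 88) from aligned sets the pockets under the bar; the ridges pass it only when pressed down
- solder_reel: bystander: reel of solder, 56 mm diameter, 46 mm high; origin at the centre of its underside
- multimeter: bystander: black multimeter lying flat, 150 x 75 x 42 mm; origin at the centre of its underside
- hood: bystander: the extractor's grey hood, a ribbed drum 124 mm diameter and 123 mm high with its hose stub; origin at the centre of its underside. The job does not need it
- screwdriver: bystander: screwdriver, 190 mm long, lying flat

How it is judged:
On the way, in this order (a step that is already met when the one before it is completed fails the run):
1. the cartridge is down on the seat, round the tube (z of cartridge in the frame of extractor below 0.0705 m and contact force between cartridge and extractor above 0.5 N and horizontal distance between cartridge and extractor below 0.003 m and angle between cartridge's own z axis and vertical below 0.06 rad), for 0.2 s.
2. the end plate is down on the cartridge, step upwards (z of end_plate in the frame of cartridge between 0.0385 and 0.0408 m and horizontal distance between end_plate and extractor below 0.003 m and angle between end_plate's own z axis and vertical below 0.06 rad), for 0.2 s.
3. the cap is over the T-head, turned past the ridges and held down by the T-head (z of cap in the frame of end_plate between 0.0185 and 0.0208 m and horizontal distance between cap and extractor below 0.005 m and angle between cap's own z axis and vertical below 0.06 rad and angle between the x axis of cap and the x axis of extractor, either way round above 1.13 rad and contact force between cap and extractor above 1.5 N), for 0.2 s.
At the end, for the whole second after the job is handed in: Cartridge on the seat, end plate on the cartridge (step up) and cap on the end plate, centred on the tube to 3 mm (cap 5 mm) and level; the cap turned 65 deg or more from aligned, the T-head bearing on it with 1.5 N or more; all released and at rest (all of step 1 and all of step 2 and all of step 3 and linear speed of cap below 0.01 m/s and contact force between the fingers and anything else below 0.1 N); the robot touches nothing.
It fails at once if the stack was loaded with more than 30 N (contact force between cartridge and extractor above 30 N or contact force between end_plate and cartridge above 30 N or contact force between cap and end_plate above 30 N).
It fails at once if the cap was forced against the tube or T-head with more than 30 N (contact force between cap and extractor above 30 N).
It fails at once if a bystander was disturbed (distance of any of solder_reel, multimeter, hood, screwdriver from where it was at the start of the episode above 0.02 m).
It also fails if it takes over 72 s, if anything falls off the work surface, if the arm or the gripper's body presses on something with over 40 N, if the wrist force passes 120 N, or if a joint passes its speed limit or range.

## Robot

A 7-joint arm with a two-finger parallel gripper is mounted at the origin on the work surface. World frame = base frame: x ahead of the robot, y to its left, z up, the work surface at z = 0. Lengths are in m, angles in rad, forces in N, time in s.
With the tool pointing down it reaches from about 0.375 to 0.925 m from the base axis. Payload 3.1 kg.
Tool frame: the origin (TCP) lies between the finger pads; the fingertips stand 19 mm ahead of it and the grasp point (between the pads) is the TCP; z points along the fingers, y is the line along which they close (so a half turn about z gives the same grasp; the last joint's range is limited). The gripper opens to 85 mm and grips with 20 to 120 N. Pads are 22 mm wide; open, the fingers measure 114 mm over their backs; the gripper's body (76 mm by 85 mm) begins 54 mm behind the grasp point. The pads swing forward as they close: fully open they stand 13 mm farther back than shut.
Start: joints at [1.164, 0.383, 0.044, 1.598, -0.018, 1.161, -0.05], TCP at [0.198, -0.619, 0.25] pointing down, gripper open.
Joint ranges: [-2.61, 2.61], [-0.41, 2.15], [-1.48, 1.57], [0, 2.5], [-1.57, 4.71], [0.05, 1.97], [-2.85, 2.85]. Speed limits (rad/s): [2.79, 2.79, 3.14, 3.14, 3.14, 3.14, 3.14].

## Interface

Orientations are given as a unit quaternion [x, y, z, w].
In Python, from bench import move_ptp, movel, move_j, move_gripper, pause, inverse_kinematics, read_camera, camera_params, MotionError, sign_off, look_for, tip_of, read_time_s, read_qpos, read_joint_vel, read_effort, read_eef_pos, read_tcp_rot, read_ft_force, read_ft_torque, read_finger_gap, read_grasp_force gives the robot as it stands. Calls block until the motion is done:
- move_ptp(position, orientation): joint-space move of the TCP to a pose.
- movel(position, orientation=None, speed=0.15): straight line of the TCP; orientation=None keeps the orientation; speed is the mean speed in m/s.
- move_j(angles): joint-space move.
- move_gripper(opening, effort=None): finger opening in m; effort is the grip in N (None keeps the last); returns when the fingers have stopped.
- pause(seconds).
- inverse_kinematics(position, orientation): joint angles nearest the present ones, or None.
- read_camera(name): name is "scene" or "top" or "wrist"; returns the picture (400x640x3 uint8, red, green, blue); there is no depth.
- camera_params(name): a dict with "K" (3x3 intrinsics, pixels), "camera_from_world" (4x4, takes a point from world to camera coordinates). Camera axes: x right, y down, z forward; pixel columns grow to the right and rows downward; lengths in m; the calibration is good to about 2 mm. A picture is of the moment at which its call begins: read the wrist's pose just before it. camera_params takes no time and is no camera call; for the wrist camera it gives the pose at the moment of the call.
A pose or a line that the arm cannot do raises MotionError and nothing moves.
- sign_off(): hands the job in; it is judged then, once.
Trained networks look in the newest picture that a camera, given by its name, has taken for a name from the list of things; names that differ only in an ending like _2 or _b are one class to them, and where a whole thing is asked for, a point or a joint stands for the part that bears it (a point fixed in the world has none). Each returns a list of dicts, best first, with "confidence" (0 to 1); they miss things now and then, are a little off and sometimes report something else, mostly with a low value. They report only what shows in the picture. A call takes as long as a camera call.
- look_for(camera, name): "at" ([column, row] in pixels, amid what is visible of it).
- tip_of(camera, name): "at" ([column, row] in pixels: a listed point, or the origin of a listed thing).
Readings, each from a call of its own:
- read_time_s(): time.
- read_qpos(): joint angles.
- read_joint_vel(): joint speeds.
- read_effort(): joint torques, N m.
- read_eef_pos(): TCP position.
- read_tcp_rot(): TCP orientation.
- read_ft_force(): force on the tool from outside, world axes, zero at the start.
- read_ft_torque(): the same for the moment, N m.
- read_finger_gap(): finger opening in m.
- read_grasp_force(): force on a finger pad.
Only numpy, scipy, OpenCV 4.12 (cv2) and the standard library are available. Lean on these libraries where they do the work, as an engineer would, in place of code of your own. Each camera call takes 0.05 s, during which the arm holds its last target. There are 200 camera calls.

## Working session

There is one attempt and no reset: what is moved stays moved. The work goes in short steps, each a Python script; the robot and the scene stay as the last script left them, time stands still between calls to the robot, and variables do not carry over. Pictures are saved under pics/ and viewed, at most 10 in all, crops included, and the job is handed in when it is done.

```bash
mkdir -p pics; ls; cat > h.py <<'E'
from bench import *
import numpy as np, cv2
from scipy.spatial.transform import Rotation as R
def snap(c,fn=None):
    P=camera_params(c); im=read_camera(c)
    if fn: cv2.imwrite('pics/'+fn,im[:,:,::-1])
    return P,im
def ray(P,px):
    T=np.array(P["camera_from_world"]);K=np.array(P["K"])
    d=T[:3,:3].T@np.linalg.solve(K,[px[0],px[1],1.]);o=-T[:3,:3].T@T[:3,3]
    return o,d/np.linalg.norm(d)
def atz(P,px,z):
    o,d=ray(P,px);return o+d*(z-o[2])/d[2]
def tri(rs):
    A=np.zeros((3,3));b=np.zeros(3)
    for o,d in rs:
        M=np.eye(3)-np.outer(d,d);A+=M;b+=M@o
    X=np.linalg.solve(A,b)
    return X,max(np.linalg.norm((np.eye(3)-np.outer(d,d))@(X-o)) for o,d in rs)
def proj(P,X):
    T=np.array(P["camera_from_world"]);c=T[:3,:3]@np.asarray(X)+T[:3,3];p=np.array(P["K"])@c;return p[:2]/p[2]
def down(yaw): # tool x at angle yaw in world, z down
    return (R.from_euler('z',yaw)*R.from_euler('x',np.pi)).as_quat()
E
python3 - <<'E'
from h import *
np.set_printoptions(precision=4,suppress=True)
Ps={}
for c in("scene","top","wrist"):
    P,im=snap(c,c+'0.png');Ps[c]=P
    print(c,np.round(P["K"],0).tolist(),'cam at',ray(P,[320,200])[0],'dir',ray(P,[320,200])[1])
det={}
for n in["extractor","filter_axis","t_head_line","cartridge","end_plate","cap","cap_slot","cap_pocket","solder_reel","multimeter","hood","screwdriver"]:
    for c in("scene","top"):
        r=tip_of(c,n)
        for q in r[:2]: print(n,c,np.round(q["at"],1),round(q["confidence"],2))
        if r: det[n,c]=ray(Ps[c],r[0]["at"])
    if (n,"scene") in det and (n,"top") in det: print('   tri',*tri([det[n,"scene"],det[n,"top"]]))
print(read_eef_pos(),read_tcp_rot(),R.from_quat(read_tcp_rot()).as_matrix(),read_time_s())
E
```

```text
pics
scene [[469.0, 0.0, 316.0], [0.0, 469.0, 202.0], [0.0, 0.0, 1.0]] cam at [ 1.3088 -0.6097  1.1708] dir [-0.5385  0.3534 -0.7649]
top [[466.0, 0.0, 310.0], [0.0, 466.0, 196.0], [0.0, 0.0, 1.0]] cam at [ 0.4666 -0.1077  1.4276] dir [ 0.0572 -0.0349 -0.9978]
wrist [[333.0, 0.0, 315.0], [0.0, 333.0, 199.0], [0.0, 0.0, 1.0]] cam at [ 0.261  -0.598   0.3743] dir [-0.2514 -0.0961 -0.9631]
extractor scene [362.  203.5] 0.94
extractor top [257.8 200.2] 0.74
   tri [ 0.5566  0.0402 -0.0113] 0.007150919684252696
filter_axis scene [364.1 192.9] 0.58
filter_axis top [256.2 195.8] 0.85
   tri [0.5652 0.0372 0.0519] 0.005666713072344192
t_head_line scene [361.1 174.6] 0.77
cartridge scene [264.1 233.6] 0.83
cartridge top [367.  214.5] 0.63
   tri [ 0.5049 -0.2938 -0.0016] 0.008334394744196168
end_plate scene [385.3 156.5] 0.46
end_plate top [363.3 213. ] 0.64
end_plate top [195.  235.5] 0.62
   tri [ 0.6052 -0.1381  0.3882] 0.1499097261307815
cap scene [430.  178.4] 0.74
cap top [172.9 189.2] 0.54
   tri [0.5945 0.2965 0.0019] 0.005451940029198928
cap_slot scene [429.3 178.8] 0.75
cap_slot sce
[... 193 characters left out ...]
002 0.001 ] 0.0007321469469025292
solder_reel scene [390.6 261. ] 0.9
solder_reel top [276.1 122.7] 0.56
   tri [ 0.7925 -0.0236  0.0089] 0.005103494673853557
multimeter scene [290.1 277.2] 0.62
multimeter top [364.  152.5] 0.9
   tri [ 0.6909 -0.2968  0.0091] 0.0006387311318935649
hood scene [433.8 183. ] 0.22
hood top [442.5 258.3] 0.91
   tri [ 0.6639 -0.2211  0.5671] 0.28988651779734015
screwdriver scene [428.7 235.9] 0.66
screwdriver scene [292.3 275.8] 0.63
screwdriver top [221.4 128.5] 0.63
   tri [ 0.7775  0.143  -0.0025] 0.0004630337248186278
[ 0.1976 -0.6193  0.2503] [0.9881 0.1538 0.     0.    ] [[ 0.9527  0.304   0.    ]
 [ 0.304  -0.9527 -0.0001]
 [ 0.      0.0001 -1.    ]] 1.35
```

View pics/top0.png

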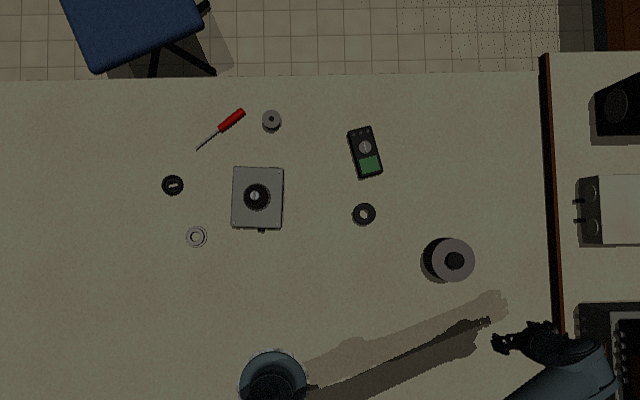

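View pics/scene0.png

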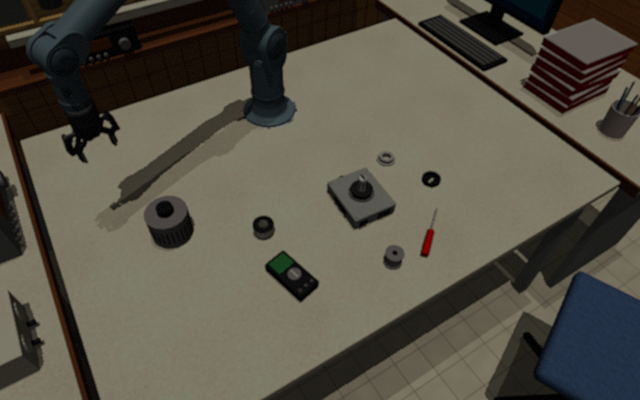

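The top view shows the extractor at (257,197), cartridge at (364,214), end plate at (196,236), cap at (172,185), reel at (271,121), multimeter at (365,152), screwdriver at (220,130) and hood at (448,260). In the scene view the cartridge is at (263,226), the plate at (386,158), the cap at (431,179) and the tube at (361,186). Next I'll use the wrist camera, two views of each.

```bash
cat > tour.py <<'E'
from h import *
import pickle
np.set_printoptions(precision=4,suppress=True)
Pt=camera_params("top")
c0=atz(Pt,[364,214],.04);e0=atz(Pt,[257,197],.13);p0=atz(Pt,[196,236],.02);k0=atz(Pt,[172.5,185],.018)
print(c0,e0,p0,k0)
m=(p0+k0)/2
def az(p): return np.arctan2(p[1],p[0])+np.pi/2
views=[('c1',c0,.2,-.5,['cartridge']),('c2',c0,.2,.5,['cartridge']),('e1',e0,.28,.6,['t_head_line','filter_axis','extractor']),('e2',e0,.28,-.6,['t_head_line','filter_axis','extractor']),
('m1',m,.22,-.5,['cap','cap_slot','cap_pocket','end_plate']),('m2',m,.22,.5,['cap','cap_slot','cap_pocket','end_plate'])]
rs={};out={}
for tag,p,z,dy,names in views:
    move_ptp([p[0],p[1],z],down(az(p)+dy)); pause(.15)
    P,im=snap("wrist",tag+'.png'); out[tag]=(P,im)
    for n in names:
        r=tip_of("wrist",n)
        if r: rs.setdefault(n,[]).append(ray(P,r[0]["at"]));print(tag,n,np.round(r[0]["at"],1),round(r[0]["confidence"],2))
pickle.dump((out,rs),open('tour.pkl','wb'))
for n in rs:
    if len(rs[n])>1: print(n,*tri(rs[n]))
print(read_time_s(),read_qpos())
r=[np.hstack([out[a][1],out[b][1]]) for a,b in(('c1','c2'),('e1','e2'),('m1','m2'))]
cv2.imwrite('pics/mont.png',cv2.resize(np.vstack(r)[:,:,::-1],(640,600),interpolation=cv2.INTER_AREA))
E
python3 tour.py
```

```text
[ 0.5014 -0.2865  0.04  ] [0.5532 0.0223 0.13  ] [0.4472 0.218  0.02  ] [0.6027 0.2884 0.018 ]
c1 cartridge [312.  171.2] 0.76
c2 cartridge [316.4 175.4] 0.81
e1 t_head_line [330.  177.7] 0.61
e1 filter_axis [330.2 166. ] 0.67
e1 extractor [327.8 156.4] 0.71
e2 t_head_line [314.1 171.2] 0.78
e2 filter_axis [314.7 157.6] 0.84
e2 extractor [313.7 152.7] 0.75
m1 cap [389.3 122.8] 0.84
m1 cap_slot [391.5 121.2] 0.9
m1 cap_pocket [401.9 126.1] 0.78
m1 end_plate [242.8 198.5] 0.87
m2 cap [388.1 208.1] 0.59
m2 cap_slot [392.6 213.5] 0.83
m2 cap_pocket [393.1 221.6] 0.67
m2 end_plate [248.3 127.7] 0.59
cartridge [ 0.5039 -0.2841  0.0012] 0.0009213720361485059
t_head_line [0.5596 0.0332 0.1173] 0.0001333570053293826
filter_axis [0.5618 0.0353 0.0578] 0.0004772740583277738
extractor [0.5599 0.0357 0.0064] 0.0008234007078860426
cap [ 0.6093  0.2959 -0.0168] 0.0002742056290447508
cap_slot [0.6058 0.2977 0.0111] 0.0016673987773399234
cap_pocket [0.6183 0.2925 0.0014] 0.0008432329492970019
end_plate [ 0.4477  0.2251 -0.0039] 0.00016215277938232383
10.0583 [ 0.1815  0.4191 -0.8633  1.76    0.3501  1.1246  0.1564]
```

View pics/mont.png

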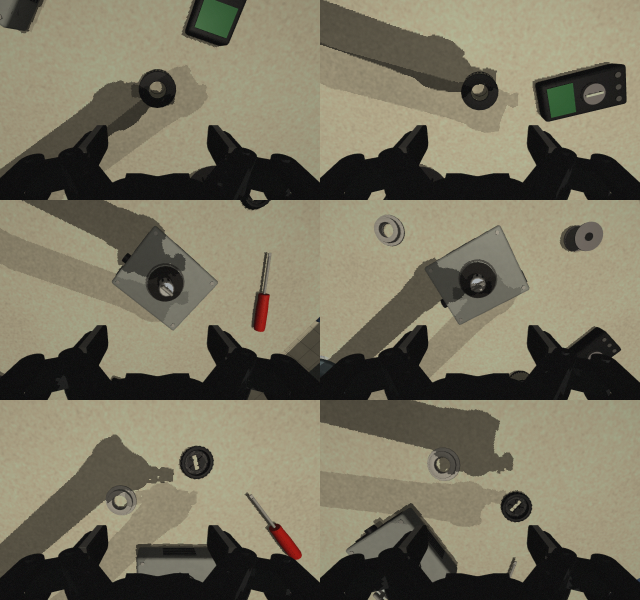

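```bash
python3 - <<'E'
import cv2,numpy as np
a=[cv2.imread(f'pics/{t}.png') for t in('e1','m1','c1','m2')]
c=[a[0][90:290,210:410],a[1][60:260,200:460],a[2][80:280,210:420],a[3][80:280,200:460]]
c=[cv2.resize(x,(400,300)) for x in c]
m=np.vstack([np.hstack(c[:2]),np.hstack(c[2:])])
m=np.clip(m.astype(float)*1.6,0,255).astype(np.uint8)
cv2.imwrite('pics/crop.png',m)
E
```

```text
(no output)
```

View pics/crop.png

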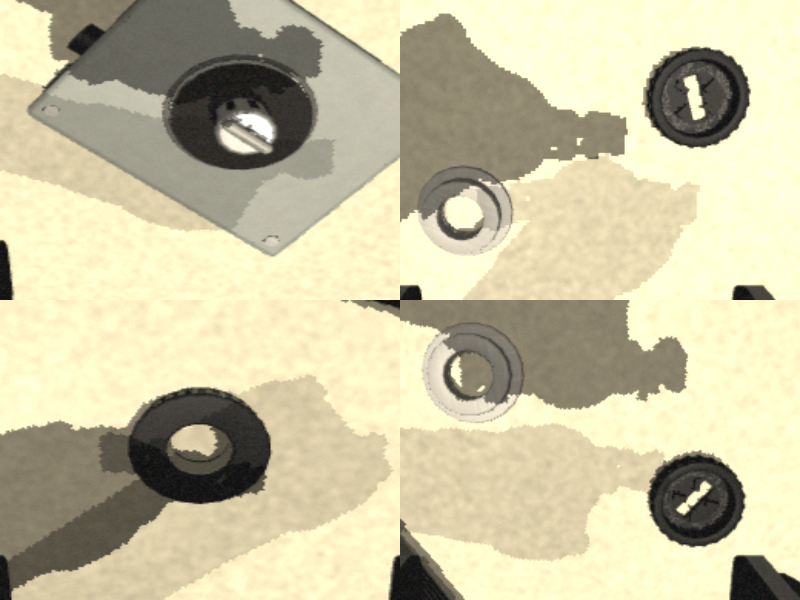

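The montage shows the cartridge at (157,88)/(479,91), the housing and tube at (165,283)/(477,282), the plate at (121,500)/(443,463) and the cap at (196,462)/(516,507). The crops show a clear T-head bar and a bright cap slot. I'll fit silhouettes across both views for accurate centres, heights and yaws.

```bash
cat > fit.py <<'E'
from h import *
import pickle
from scipy.optimize import least_squares
np.set_printoptions(precision=4,suppress=True)
out,rs=pickle.load(open('tour.pkl','rb'))
def comp(m,seed):
    m=cv2.morphologyEx(m.astype(np.uint8),cv2.MORPH_CLOSE,np.ones((3,3)));m=cv2.morphologyEx(m,cv2.MORPH_OPEN,np.ones((3,3)))
    cs,_=cv2.findContours(m,cv2.RETR_EXTERNAL,cv2.CHAIN_APPROX_NONE)
    cs=[c for c in cs if cv2.contourArea(c)>150]
    return min(cs,key=lambda c:-cv2.pointPolygonTest(c,tuple(map(float,seed)),True))
def hull(P,X,parts):
    a=np.linspace(0,2*np.pi,72);pts=[proj(P,[X[0]+r*np.cos(t),X[1]+r*np.sin(t),X[2]+h]) for r,h in parts for t in a]
    return cv2.convexHull(np.array(pts,np.float32))
def cen(c):
    m=cv2.moments(c);return np.array([m['m10'],m['m01']])/m['m00']
def masks(im):
    f=cv2.GaussianBlur(im,(3,3),0).astype(float);mx=f.max(2);sat=(mx-f.min(2))/np.maximum(mx,1)
    return mx<58,sat<.13
def fit(n,views,parts,x0,use):
    cc=[(out[v][0],comp(masks(out[v][1])[use],s)) for v,s in views]
    f=lambda X:np.hstack([cen(hull(P,X,parts))-cen(c) for P,c in cc])
    s=least_squares(f,x0,x_scale=.01,diff_step=1e-4)
    f2=lambda x:f([x[0],x[1],0.])
    s2=least_squares(f2,x0[:2],x_scale=.01,diff_step=1e-4)
    print(n,'xyz',s.x,'| z=0:',s2.x,'res',s2.fun,'areas',[(cv2.contourArea(c),round(cv2.contourArea(hull(P,[*s2.x,0],parts)))) for P,c in cc])
    return s2.x
fit('cart',[('c1',(312,178)),('c2',(316,180))],[(.033,0),(.033,.04)],[.503,-.285,0],0)
k=fit('cap',[('m1',(391,121)),('m2',(392,213))],[(.031,0),(.031,.018)],[.605,.297,0],0)
fit('plate',[('m1',(242,198)),('m2',(248,127))],[(.033,0),(.033,.006),(.026,.02)],[.448,.225,0],1)
# seat: dark disc radius 36 at z .07 (incl. dark tube side ignored) + housing outline
H=[]
for v,s in(('e1',(330,150)),('e2',(314,150))):
    P,im=out[v];c=comp(masks(im)[1]|masks(im)[0],s);H.append((P,c));print(v,cv2.contourArea(c),cv2.boundingRect(c))
def fx(X):
    r=[]
    for P,c in H:
        t=X[2];Rz=np.array([[np.cos(t),-np.sin(t)],[np.sin(t),np.cos(t)]])
        q=np.array([proj(P,[*(X[:2]+Rz@np.array([sx*.09,sy*.075])),z]) for sx,sy in((1,1),(1,-1),(-1,-1),(-1,1)) for z in(0,.05)],np.float32)
        hh=cv2.convexHull(q); d=[cv2.pointPolygonTest(hh,tuple(map(float,p[0])),True) for p in c[::3]]
        r+=list(np.arctan(np.array(d)/2)*2)
    return np.array(r)
s=least_squares(fx,[.56,.035,0],x_scale=[.01,.01,.05],diff_step=1e-4);print('extractor',s.x,'rms',np.sqrt(np.mean(s.fun**2)))
# bright bar / slot directions
for v,z,cn,rad in(('m1',.005,[*k,.005],16),('m2',.005,[*k,.005],16)):
    P,im=out[v];p=proj(P,cn);g=im.max(2).astype(float);yy,xx=np.mgrid[:400,:640]
    m=(g>95)&(np.hypot(xx-p[0],yy-p[1])<rad*1.2)
    w=np.array([atz(P,q,z)[:2] for q in np.c_[xx[m],yy[m]]]);u,S,vt=np.linalg.svd(w-w.mean(0));print(v,'slot n',m.sum(),'c',w.mean(0),'yaw deg',np.degrees(np.arctan2(vt[0,1],vt[0,0])),S)
E
python3 fit.py
```

```text
cart xyz [ 0.4881 -0.281   0.1517] | z=0: [ 0.4444 -0.3271] res [  3.0884 -82.5428 -63.6196  43.3215] areas [(56987.5, 4376), (4298.0, 4565)]
cap xyz [0.6058 0.2955 0.001 ] | z=0: [0.6061 0.2955] res [ 0.0924 -0.0128 -0.0708 -0.0811] areas [(3278.0, 3464), (2797.5, 2952)]
plate xyz [0.4456 0.245  0.0136] | z=0: [0.4434 0.2426] res [ 2.0902  1.2348  0.0114 -2.2638] areas [(501.5, 3128), (1001.5, 3643)]
e1 22509.0 (225, 53, 209, 206)
e2 22568.0 (211, 52, 207, 196)
extractor [ 0.5599  0.0334 -0.0586] rms 1.517802344307107
m1 slot n 239 c [0.606  0.2958] yaw deg -77.93061720365307 [0.1295 0.037 ]
m2 slot n 152 c [0.6059 0.2957] yaw deg -76.85084533016685 [0.1037 0.0236]
```

```bash
cat > fit2.py <<'E'
from h import *
import pickle
from scipy.optimize import minimize
np.set_printoptions(precision=4,suppress=True)
out,rs=pickle.load(open('tour.pkl','rb'))
def gm(im):
    g=cv2.GaussianBlur(im,(0,0),1.2).astype(np.float32);gx=np.abs(cv2.Sobel(g,cv2.CV_32F,1,0)).max(2);gy=np.abs(cv2.Sobel(g,cv2.CV_32F,0,1)).max(2)
    return np.minimum(np.hypot(gx,gy),80)
G={v:gm(out[v][1]) for v in out}
a=np.linspace(0,2*np.pi,90)
def fit(n,views,circ,x0):
    def cost(X):
        t=0
        for v in views:
            T=np.array(out[v][0]["camera_from_world"]);K=np.array(out[v][0]["K"])
            for r,h in circ:
                p=K@(T[:3,:3]@np.array([X[0]+r*np.cos(a),X[1]+r*np.sin(a),X[2]+h+0*a])+T[:3,3:4]);p=(p[:2]/p[2]).astype(np.float32)
                t-=cv2.remap(G[v],p[0],p[1],cv2.INTER_LINEAR).mean()
        return t
    b=min((cost([x0[0]+i,x0[1]+j,0]),i,j) for i in np.arange(-.015,.0151,.001) for j in np.arange(-.015,.0151,.001))
    X=[x0[0]+b[1],x0[1]+b[2],0]
    s=minimize(cost,X,method='Nelder-Mead',options=dict(initial_simplex=np.array(X)+np.array([[0,0,0],[.002,0,0],[0,.002,0],[0,0,.004]])))
    s2=minimize(lambda x:cost([x[0],x[1],0]),X[:2],method='Nelder-Mead',options=dict(initial_simplex=np.array(X[:2])+np.array([[0,0],[.002,0],[0,.002]])))
    print(n,views,'xyz',s.x,s.fun,'| z=0',s2.x,s2.fun)
for vs in(['c1','c2'],['c1'],['c2']): fit('cart',vs,[(.033,.04),(.01525,.04)],[.503,-.285])
for vs in(['m1','m2'],['m1'],['m2']): fit('plate',vs,[(.033,.006),(.026,.02),(.01525,.02),(.033,0)],[.448,.225])
fit('cap',['m1','m2'],[(.031,.018),(.024,.018),(.031,0)],[.606,.2955])
fit('seat',['e1','e2'],[(.036,.07)],[.56,.0334])
E
python3 fit2.py
```

```text
cart ['c1', 'c2'] xyz [ 0.5053 -0.2851 -0.002 ] -299.40472412109375 | z=0 [ 0.5056 -0.2848] -297.8409423828125
cart ['c1'] xyz [ 0.5058 -0.2848  0.0002] -150.83551025390625 | z=0 [ 0.5058 -0.2848] -150.83770751953125
cart ['c2'] xyz [ 0.5053 -0.2854 -0.0032] -149.73529052734375 | z=0 [ 0.5052 -0.2846] -148.90228271484375
plate ['m1', 'm2'] xyz [0.4492 0.2254 0.0045] -433.03204345703125 | z=0 [0.4488 0.2238] -427.78985595703125
plate ['m1'] xyz [0.4496 0.2258 0.0052] -245.899169921875 | z=0 [0.4486 0.2242] -241.98182678222656
plate ['m2'] xyz [0.449  0.2242 0.003 ] -190.4112091064453 | z=0 [0.449  0.2235] -189.90225219726562
cap ['m1', 'm2'] xyz [0.6052 0.2958 0.0056] -350.15118408203125 | z=0 [0.6074 0.2956] -343.56829833984375
seat ['e1', 'e2'] xyz [0.5614 0.0343 0.0054] -150.52268981933594 | z=0 [0.5615 0.0341] -148.22198486328125
```

```bash
cat >> h.py <<'E'
AX=np.array([.5606,.0339])
def az(p): return np.arctan2(p[1],p[0])+np.pi/2
def F(): return np.array(read_ft_force())
def lower(xy,zs,yaw,lim,F0,speed=.06,verbose=True):
    """step down; stop when upward force change exceeds lim"""
    for z in zs:
        movel([xy[0],xy[1],z],down(yaw),speed=speed);f=F()-F0
        if verbose: print('  z %.4f act %.4f F %s t %.2f'%(z,read_eef_pos()[2],np.round(f,1),read_time_s()))
        if f[2]>lim: return z
    return None
E
python3 - <<'E'
from h import *
c=np.array([.5055,-.2848]);yaw=az(c)
move_ptp([*c,.14],down(yaw));print(read_time_s())
movel([*c,.028],down(yaw),speed=.15)
f=F();move_gripper(.055,25);print('gap',read_finger_gap(),read_grasp_force(),read_eef_pos(),F()-f,read_time_s())
movel([*c,.20],down(yaw),speed=.25)
print('gap',read_finger_gap(),F()-f,read_time_s())
y2=az(AX);move_ptp([*AX,.19],down(y2));pause(.2)
P,im=snap('wrist','held.png');snap('scene','held_s.png')
print(F()-f,read_eef_pos(),read_qpos(),read_time_s())
E
```

```text
12.025
gap 0.06624475901878392 28.718378227204084 [ 0.50669292 -0.28528287  0.02968349] [-0.39926579  0.50048237  7.27403955] 13.2417
gap 0.06569086354636483 [ 0.0834057  -0.03143872 -1.76398029] 14.0833
[ 1.36972345  0.1264699  -1.51934882] [0.56082311 0.03248435 0.1899725 ] [ 0.67896108  0.46620608 -0.99224182  1.83274149  0.44055213  1.08308265
 -0.42007288] 15.6083
```

```bash
python3 -c "
import cv2,numpy as np
a=cv2.imread('pics/held.png');b=cv2.imread('pics/held_s.png')[110:270,270:526]
cv2.imwrite('pics/v.png',np.hstack([cv2.resize(a,(400,250)),cv2.resize(b,(400,250))]))"
```

```text
(no output)
```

View pics/v.png

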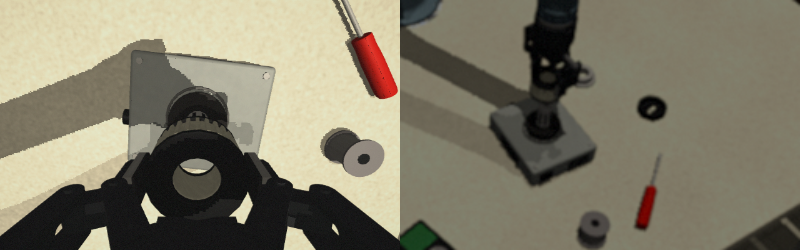

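The wrist view shows the cartridge held upright (ring at (197,180)) above the tube. I'll lower it, correcting the roughly 1.4 mm steady-state arm error.

```bash
cat > low.py <<'E'
from h import *
def corr(yaw,z,target=AX):
    """return command xy so that actual xy = target"""
    cmd=np.array(target,float)
    for _ in range(2):
        movel([*cmd,z],down(yaw),speed=.06);pause(.15);cmd=cmd+(target-np.array(read_eef_pos())[:2])
    return cmd
E
python3 - <<'E'
from low import *
y=az(AX);g=.0295
cmd=corr(y,.178);pause(.1);F0=F();print(cmd,read_eef_pos(),read_time_s())
r=lower(cmd,[g+h for h in(.143,.138,.134,.130,.126,.122,.118,.112,.100,.085,.078,.074,.072)],y,6,F0)
print(r,read_finger_gap(),read_time_s(),read_tcp_rot())
E
```

```text
[0.56054442 0.03389952] [0.56056005 0.03370159 0.17805997] 16.6083
  z 0.1725 act 0.1718 F [-0.6  0.2 -0.7] t 16.86
  z 0.1675 act 0.1670 F [-0.2  1.2 -0.1] t 17.11
  z 0.1635 act 0.1632 F [-0.9  1.   0.1] t 17.36
  z 0.1595 act 0.1592 F [ 0.   0.7 -0.7] t 17.61
  z 0.1555 act 0.1551 F [-1.6 -0.6 -0.1] t 17.86
  z 0.1515 act 0.1511 F [-0.5 -0.4 -0.6] t 18.11
  z 0.1475 act 0.1471 F [-1.6  0.6  0.2] t 18.36
  z 0.1415 act 0.1412 F [ 0.2  1.5 -0.7] t 18.61
  z 0.1295 act 0.1290 F [ 0.5  2.3 -0.9] t 18.96
  z 0.1145 act 0.1139 F [ 1.2  1.8 -1.4] t 19.36
  z 0.1075 act 0.1071 F [ 2.   2.5 -2.1] t 19.62
  z 0.1035 act 0.1033 F [ 1.7  2.4 -2.4] t 19.88
  z 0.1015 act 0.1016 F [ 1.8  2.  -1.7] t 20.12
None 0.06577940131847435 20.125 [6.85412316e-01 7.28155126e-01 2.52281732e-04 7.97983696e-05]
```

```bash
python3 - <<'E'
from low import *
y=az(AX);move_gripper(.085);p=read_eef_pos()
movel([p[0],p[1],.22],down(y),speed=.25)
c=np.array([.449,.2245]);yw=az(c)
move_ptp([*c,.12],down(yw));print(read_time_s())
cmd=corr(yw,.06,c);movel([*cmd,.026],down(yw),speed=.08);pause(.1)
print(read_eef_pos());f=F();move_gripper(.04,25);print('gap',read_finger_gap(),read_grasp_force(),read_eef_pos(),F()-f,read_time_s())
movel([*cmd,.14],down(yw),speed=.2)
snap('top','t1.png');snap('scene','s1.png')
move_ptp([*AX,.21],down(y));pause(.2);P,im=snap('wrist','held2.png')
print(read_finger_gap(),F()-f,read_eef_pos(),read_time_s())
a=cv2.imread('pics/held2.png');b=cv2.imread('pics/s1.png')[110:270,270:526]
cv2.imwrite('pics/v2.png',np.hstack([cv2.resize(a,(400,250)),cv2.resize(b,(400,250))]))
E
```

```text
22.0417
[0.4491349  0.22487693 0.02617156]
gap 0.05148856939360873 25.754943061619997 [0.44928429 0.22460241 0.02668629] [-3.06235409 -1.29022763  5.47506524] 24.8333
0.051126871612659185 [-0.89828057  0.4595539  -1.74489411] [0.55961601 0.03613064 0.20961117] 26.825
```

View pics/v2.png

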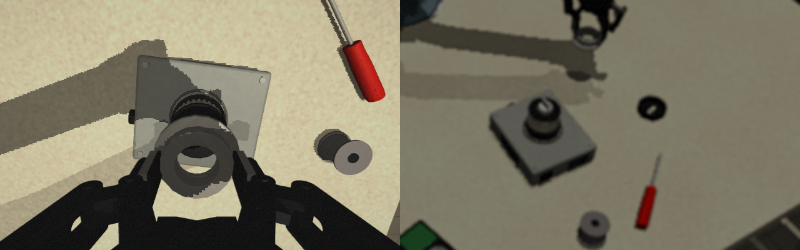

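The cartridge sits on the seat round the tube (right view, (543,122)), and the plate is held level step up (left view, (197,160)). I'll lower it on.

```bash
python3 - <<'E'
from low import *
y=az(AX);g=.0267;A=np.array([.5611,.0344])
cmd=corr(y,.180,A);pause(.1);F0=F();print(cmd,read_eef_pos(),read_time_s())
r=lower(cmd,[g+h for h in(.144,.139,.135,.131,.127,.123,.119,.116,.1135,.1115)],y,5,F0)
print(r,read_finger_gap(),read_time_s())
if r is None or r<g+.113:
    move_gripper(.085);p=read_eef_pos();movel([p[0],p[1],.22],down(y),speed=.25)
    print(read_time_s())
E
```

```text
[0.56105384 0.03443297] [0.56071439 0.03428457 0.1800276 ] 28.125
  z 0.1707 act 0.1698 F [-0.5 -0.5 -0.8] t 28.43
  z 0.1657 act 0.1652 F [0.7 0.2 0. ] t 28.68
  z 0.1617 act 0.1614 F [ 0.4 -0.4  0.1] t 28.93
  z 0.1577 act 0.1574 F [ 0.4 -0.5 -0.5] t 29.18
  z 0.1537 act 0.1534 F [ 0.   0.1 -0.5] t 29.43
  z 0.1497 act 0.1493 F [0.4 0.5 0.3] t 29.68
  z 0.1457 act 0.1453 F [-0.4 -0.6 -0. ] t 29.93
  z 0.1427 act 0.1425 F [-0.2  0.5 -0.1] t 30.18
  z 0.1402 act 0.1400 F [-0.5  0.1 -0.3] t 30.43
  z 0.1382 act 0.1380 F [ 1.  -0.7  0.1] t 30.68
None 0.05158263027015644 30.6833
31.5917
```

```bash
python3 - <<'E'
from low import *
d=np.radians
c=np.array([.6058,.2956]);y0=d(80);y1=d(80+74);A=np.array([.5611,.0344])
move_ptp([*c,.12],down(y0));print(read_time_s(),read_qpos())
cmd=corr(y0,.06,c);movel([*cmd,.020],down(y0),speed=.08);pause(.1)
f=F();p0=read_eef_pos();move_gripper(.045,40);print('gap',read_finger_gap(),read_grasp_force(),p0,read_eef_pos(),F()-f,read_time_s())
movel([*cmd,.16],down(y0),speed=.2)
move_ptp([*A,.21],down(y1));pause(.2);P,im=snap('wrist','held3.png')
print(read_finger_gap(),F()-f,read_eef_pos(),read_qpos(),R.from_quat(read_tcp_rot()).as_euler('zyx',True),read_time_s())
snap('scene','s2.png')
p=np.array(read_eef_pos());
# slot direction in hand: bright blob in the cap floor (z = tcp-.015)
x,yv=proj(P,[p[0],p[1],p[2]-.015]).astype(int);print(x,yv)
cr=im[max(0,yv-60):yv+60,x-80:x+80,::-1];b=cv2.imread('pics/s2.png')[110:270,270:526]
cv2.imwrite('pics/v3.png',np.hstack([cv2.resize(np.clip(cr*1.6,0,255).astype(np.uint8),(400,300)),cv2.resize(b,(400,300))]))
E
```

```text
32.6833 [ 0.08740925  0.72905329 -0.8499505   1.59865845  0.59999821  1.09442319
 -1.09743544]
gap 0.060603979025551404 44.122609889600426 [0.60617155 0.29610652 0.0205675 ] [0.60648498 0.29612216 0.02106349] [0.11026937 0.68840597 3.45119999] 35.475
0.06023977512044385 [ 0.43229663 -0.04752034 -1.04941026] [0.56111987 0.03521502 0.20999824] [ 0.83720136  0.58695663 -1.25367786  1.80933153  0.60038769  1.19747823
  0.51541774] [-1.54066802e+02  3.16189489e-03 -1.79986920e+02] 37.9917
313 259
```

View pics/v3.png

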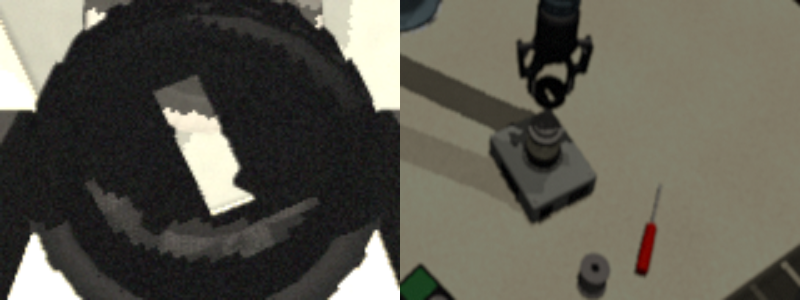

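The cap is held open side up, and the slot is visible in the crop from (175,84) to (233,207). I'll check its world direction against the T-head's -3.4°, then lower it with force checks.

```bash
cat > cap.py <<'E'
from low import *
d=np.radians;A=np.array([.5611,.0344]);y1=d(154);g=.021
E
python3 - <<'E'
from cap import *
P=camera_params('wrist')
q=[atz(P,(233+a/2.5,199+b/2.5),.194) for a,b in((175,84),(233,207))]
v=q[1]-q[0];e=np.degrees(np.arctan2(v[1],v[0]));e=(e+90)%180-90
print('slot yaw',e,'len',np.linalg.norm(v),'centre',(q[0]+q[1])[:2]/2,'tcp',read_eef_pos()[:2])
if abs(e+3.4)>5: raise SystemExit
cmd=corr(y1,.175,A);pause(.1);F0=F();np.save('f0.npy',F0);np.save('cmd.npy',cmd);print(cmd,read_eef_pos(),read_time_s())
r=lower(cmd,[g+h for h in(.148,.144,.1415,.139,.1365,.134,.132)],y1,2.5,F0,speed=.04)
print('stop',r)
E
```

```text
slot yaw -2.505370467017201 len 0.027056630875125495 centre [0.56109556 0.03535236] tcp [0.56113704 0.03505346]
[0.56108696 0.03444224] [0.56072054 0.03421194 0.1750281 ] 39.425
  z 0.1690 act 0.1684 F [-0.2 -0.4 -0.9] t 39.73
  z 0.1650 act 0.1646 F [-1.2 -0.8 -0.5] t 39.98
  z 0.1625 act 0.1623 F [-0.3 -0.3 -1.7] t 40.23
  z 0.1600 act 0.1598 F [-0.3 -0.  -0.5] t 40.48
  z 0.1575 act 0.1573 F [ 0.4  0.1 -1.7] t 40.73
  z 0.1550 act 0.1548 F [ 0.6 -0.2 -0.7] t 40.98
  z 0.1530 act 0.1528 F [-1.   0.3 -0.9] t 41.23
stop None
```

```bash
python3 - <<'E'
from cap import *
F0=np.load('f0.npy');cmd=np.load('cmd.npy')
for h in np.arange(.131,.110,-.001):
    movel([*cmd,g+h],down(y1),speed=.02);pause(.05);f=np.mean([F() for _ in range(3)],0)-F0;za=read_eef_pos()[2]
    print('h %.4f act-h %.4f F %s t %.2f'%(h,za-g,np.round(f,1),read_time_s()))
    if f[2]>14: break
print(read_finger_gap(),read_eef_pos(),np.round(read_ft_torque(),2))
E
```

```text
h 0.1310 act-h 0.1310 F [-0.4 -0.4  0.3] t 41.52
h 0.1300 act-h 0.1301 F [ 0.1 -0.4 -0.4] t 41.83
h 0.1290 act-h 0.1294 F [-0.6  0.2  2.1] t 42.12
h 0.1280 act-h 0.1282 F [-1.7 -0.3  2.7] t 42.42
h 0.1270 act-h 0.1271 F [-1.1  0.3  3.9] t 42.73
h 0.1260 act-h 0.1261 F [-0.1 -1.1  3.9] t 43.02
h 0.1250 act-h 0.1251 F [0.  0.5 5.3] t 43.33
h 0.1240 act-h 0.1241 F [ 0.7 -0.4  5.4] t 43.62
h 0.1230 act-h 0.1231 F [-0.3 -0.6  5.1] t 43.92
h 0.1220 act-h 0.1222 F [1.2 0.5 5.6] t 44.23
h 0.1210 act-h 0.1213 F [-0.2 -1.2  5.1] t 44.52
h 0.1200 act-h 0.1204 F [ 0.2 -0.   6.4] t 44.83
h 0.1190 act-h 0.1194 F [-0.2 -0.9  6.4] t 45.12
h 0.1180 act-h 0.1185 F [-1.3 -0.9  6.9] t 45.42
h 0.1170 act-h 0.1184 F [-2.4 -1.7 12.3] t 45.73
h 0.1160 act-h 0.1183 F [-5.5 -2.3 16.4] t 46.02
0.060796866150111595 [0.56139896 0.03457274 0.13934274] [-0.32  0.9  -0.05]
```

It bottomed at 118.4 mm, which is in the expected range. Now I'll turn it clockwise in steps under about 8 N.

```bash
python3 - <<'E'
from cap import *
F0=np.load('f0.npy');cmd=np.load('cmd.npy');T0=np.array(read_ft_torque())
h=.1165
for a in range(10,81,10):
    try: movel([*cmd,g+h],down(y1-d(a)),speed=.02)
    except MotionError as e: print(a,e);break
    f=np.mean([F() for _ in range(3)],0)-F0
    yaw=-R.from_quat(read_tcp_rot()).as_euler('zyx',True)[0]
    print('a %d yaw %.1f act-h %.4f F %s Tz %.2f t %.2f'%(a,yaw,read_eef_pos()[2]-g,np.round(f,1),read_ft_torque()[2],read_time_s()))
    if f[2]>22 or abs(read_ft_torque()[2])>1.: print('stop');break
print(read_finger_gap(),read_eef_pos())
E
```

```text
a 10 yaw 144.0 act-h 0.1184 F [-0.6 -0.5 12.9] Tz -0.14 t 46.35
a 20 yaw 134.0 act-h 0.1184 F [-0.7 -0.4 11.8] Tz -0.11 t 46.67
a 30 yaw 124.0 act-h 0.1184 F [-0.2 -0.8 10.8] Tz -0.10 t 47.00
a 40 yaw 114.0 act-h 0.1184 F [-0.2  0.1 10.4] Tz -0.12 t 47.33
a 50 yaw 104.0 act-h 0.1184 F [-0.4 -0.8 10.5] Tz -0.09 t 47.65
a 60 yaw 93.9 act-h 0.1184 F [-0.5 -0.8 10.3] Tz -0.06 t 47.98
a 70 yaw 83.9 act-h 0.1184 F [-0.6 -1.1  9.9] Tz -0.11 t 48.30
a 80 yaw 73.9 act-h 0.1184 F [ 0.  -0.2 10.2] Tz -0.12 t 48.62
0.060697608247142765 [0.56283944 0.034577   0.13942115]
```

```bash
python3 - <<'E'
from cap import *
F0=np.load('f0.npy');cmd=np.load('cmd.npy');y2=y1-d(78)
for h in(.118,.119,.120,.121,.1217,.1222):
    movel([*cmd,g+h],down(y2),speed=.02);f=F()-F0
    print('h %.4f act-h %.4f F %s t %.2f'%(h,read_eef_pos()[2]-g,np.round(f,1),read_time_s()))
move_gripper(.085);pause(.2);p=read_eef_pos()
movel([p[0],p[1],.23],down(y2),speed=.15);pause(.2)
P,im=snap('wrist','fin.png');P2,s=snap('scene','fin_s.png');snap('top','fin_t.png')
print(F(),read_time_s());
x,y=proj(P,[*A,.127]).astype(int);print(x,y)
cr=cv2.resize(im[y-60:y+60,x-80:x+80,::-1],(400,300));cr=np.clip(cr*1.6,0,255).astype(np.uint8)
b=cv2.imread('pics/fin_s.png')[130:250,290:450]
cv2.imwrite('pics/v4.png',np.hstack([cr,cv2.resize(b,(400,300))]))
for n in("solder_reel","multimeter","hood","screwdriver"):
    r=tip_of("top",n);print(n,r[:1])
r=[tip_of("wrist",n)[:1] for n in("cap_slot","cap_pocket")];print(r)
E
```

```text
h 0.1180 act-h 0.1192 F [1.  0.  7.7] t 48.88
h 0.1190 act-h 0.1200 F [1.2 0.8 6.8] t 49.12
h 0.1200 act-h 0.1210 F [ 0.7 -0.3  5.4] t 49.38
h 0.1210 act-h 0.1217 F [ 3.2 -0.5  5.9] t 49.62
h 0.1217 act-h 0.1217 F [4.8 1.4 1. ] t 49.88
h 0.1222 act-h 0.1218 F [ 5.6  0.9 -1.8] t 50.12
[ 0.34032341 -0.00391293 -0.26570387] 51.775
316 204
solder_reel [{'at': [272.6, 120.3], 'confidence': 0.61}]
multimeter [{'at': [366.6, 154.5], 'confidence': 0.57}]
hood [{'at': [221.8, 129.0], 'confidence': 0.67}]
screwdriver [{'at': [219.9, 128.7], 'confidence': 0.81}]
[[{'at': [316.4, 204.7], 'confidence': 0.72}], [{'at': [334.8, 203.6], 'confidence': 0.87}]]
```

View pics/v4.png

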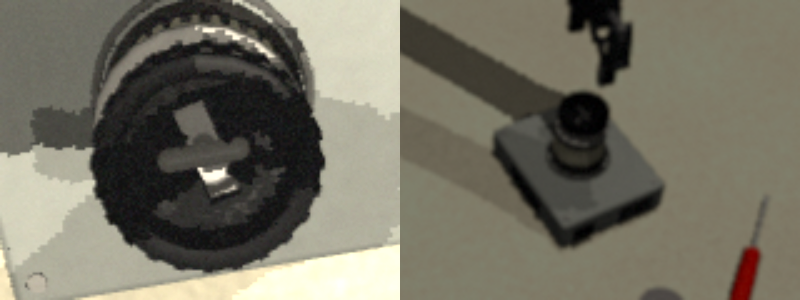

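The T-head bar (160,158)–(248,150) lies across the slot (187,110)–(225,190), and the cap came to rest 3.3 mm above its bottomed height, so it looks locked. I'll check the angle and then hand in.

```bash
python3 - <<'E'
from h import *
P=camera_params('wrist')
def ang(a,b,z):
    q=[atz(P,(316-80+u/2.5,204-60+v/2.5),z) for u,v in(a,b)];w=q[1]-q[0];return np.degrees(np.arctan2(w[1],w[0]))
t=ang((160,158),(248,150),.131);s=ang((190,107),(225,192),.1267)
dd=abs((t-s+90)%180-90);print(t,s,dd)
if dd>68: print(sign_off(),read_time_s())
E
```

```text
-8.536054958352523 -82.19245873413401 73.65640377578148
the job is handed in; nothing more can be done
the job is handed in; nothing more can be done
```

The filter is rebuilt on the centre tube and the job is handed in (about 52 s used): the cap is locked under the T-head, turned 78° (about 74° in the picture), tool force peaked near 16 N, everything is released, and no bystander looked moved, though the final check did not reliably find the hood.

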